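Click the drive cartridge down in the spring dock

ROBOT

A 6-joint arm with a two-finger parallel gripper is mounted at the origin on the work surface. World frame = base frame: x ahead of the robot, y to its left, z up, the work surface at z = 0. Lengths are in m, angles in rad, forces in N, time in s.
With the tool pointing down it reaches from about 0.325 to 0.875 m from the base axis. Payload 4.4 kg.
Tool frame: the origin (TCP) lies at the very end of the fingers, on their centre line; the grasp point (between the pads) lies 19 mm behind it; z points along the fingers, x is the direction in which the jaws open and shut, and the axes are right-handed (so a half turn about z gives the same grasp; the last joint's range is limited). The gripper opens to 85 mm and grips with 20 to 120 N. Pads are 22 mm wide; open, the fingers measure 114 mm over their backs; the gripper's body (76 mm by 85 mm) begins 54 mm behind the grasp point. The pads swing forward as they close: fully open they stand 13 mm farther back than shut.
Start: joints at [-1.296, 0.207, 1.542, -0, 1.393, -0.15], TCP at [0.237, -0.524, 0.231] pointing down, gripper open.
Joint ranges: [-2.73, 2.73], [-0.86, 2.22], [0.23, 2.46], [-1.11, 4.25], [0.08, 2.63], [-2.82, 2.82]. Speed limits (rad/s): [2.79, 2.79, 3.14, 3.14, 3.14, 3.14].

INTERFACE

Orientations are given as a unit quaternion [x, y, z, w].
In Python, from cell import sensors, get_image, job, nets gives the robot as it stands.
- The arm moves only by the tool apply_moves, never from a script. Its arguments are lists of equal length, an entry for each row: "slide": the shift along the tool's x, y, z in units of 100 cm (1.0 is 100 cm), a list of three; "yaw": the turn about the tool's z in units of 60 degrees (1.0 is 60 degrees); "fingers": the opening, from 0 (shut) to 1 (fully open). In form: {"slide": [[tx, ty, tz], ...], "yaw": [yaw, ...], "fingers": [fingers, ...]}. A call has 1 to 10 rows; each row shifts and turns the commanded pose from where the row before left it, along the tool's axes as they then stand; what a row does not reach is not made up. A row lasts 1/10 s, in which the tool goes at most 50 mm and 8.59 degrees, less where a joint would pass 70% of its speed; a pose out of reach is approached as far as the arm can. A call with a number of a shift or a turn outside -1 to 1 is refused whole. A call with a gripper value outside its range is refused whole. The fingers move at their own pace and stop on an object; "grip_force" is the grip in N (left out, the last holds). Time passes only in rows, so rows that do not move let the fingers close. It gives the time, the measured TCP pose, the force and the opening at its end, in the units of the state.
- sensors.state(): the state, without advancing time (a new reading comes with each control period).
- get_image(name): name is "side" or "top" or "wrist"; returns a dict with "color" (420x560x3 uint8, red, green, blue), "K" (3x3 intrinsics, pixels), "position" and "attitude" of the camera in the world. Camera axes: x right, y down, z forward; pixel columns grow to the right and rows downward; lengths in m; the calibration is good to about 2 mm. A picture is of the moment at which its call begins. There is no depth.
- job.close_job(): hands the job in, once; it reports no verdict.
Trained networks look in the newest picture that a camera, given by its name, has taken for a name from the list of things; names that differ only in an ending like _2 or _b are one class to them, and where a whole thing is asked for, a point or a joint stands for the part that bears it (a point fixed in the world has none). Each returns a list of dicts, best first, with "score" (0 to 1); they miss things now and then, are a little off and sometimes report something else, mostly with a low value. They report only what shows in the picture. A call takes as long as a camera call. They do not tell look-alikes from the thing itself.
- nets.masks_of(camera, query): "pixels" (420x560 bool, what is visible of it) and "box" ([left, top, width, height] in pixels, round what is visible of it).
The state is a dict: "time_s": time; "joint_pos": joint angles; "joint_velocities": joint speeds; "effort": joint torques, N m; "tcp_pos": TCP position; "eef_rot": TCP orientation; "wrist_force": force on the tool from outside, world axes, zero at the start; "ft_torque": the same for the moment, N m; "opening": opening from 0.0 (shut) to 1.0 (fully open).
Only numpy, scipy, OpenCV 4.12 (cv2) and the standard library are available. Lean on these libraries where they do the work, as an engineer would, in place of code of your own. Each camera call takes 0.05 s, during which the arm holds its last target. There are 200 camera calls.

TASK

Take the white drive cartridge out of the wooden stand, stand it in the slot of the black dock, press it gently right down until it clicks, and leave it latched down and let go. The spring carriage deep in the slot is push-push and you cannot see whether it was left up or down, so the first click may make the cartridge pop up instead of staying down: feel or check how high it sits after each click, and click again if it is up. Do not press harder than a firm thumb (stay below about 40 N), and leave the things lying around where they are.

Things in the scene. Friction and masses are not known exactly. Their poses are not given: they have to be found in the camera images.
- cartridge: White drive cartridge, a flat upright box 62 wide (its x) x 16 thick (its y) x 95 tall (its z) mm, 120 g (varies), teal label, brass contacts at the foot. Origin at the centre of its underside. It starts upright in the stand. Either way round fits the dock. Grip it across the 16 mm thickness from above.
- cartridge_top (a point): Centre of the cartridge's top face, 95 mm above its origin.
- dock: Black dock with a grey top and a blue slot funnel, fixed, 130 (its x) x 96 (its y) x 70 tall mm, origin at the centre of its underside, z up. Deep in its slot runs a push-push spring carriage (not visible, not measured) that the cartridge's underside stands on; it starts up or latched down, at random.
- dock_mouth (a point): Centre of the slot at the dock's top face, 70 mm above the table; axes as the dock's. The vertical slot is 65 mm along x by 19 mm along y inside, with a funnel mouth 73 x 27 mm. With the cartridge in it, the cartridge's top face stands 123 mm above the table when the carriage is up, 116 mm when latched down, 105 mm at the bottom of the stroke.
- stand: Fixed wooden stand 92 (its x) x 46 (its y) x 66 tall mm with a slot 68 x 22 mm, floor 30 mm above the table, that holds the cartridge upright; its x and y run as the cartridge's. Origin at the centre of its underside.
- calculator: Bystander: loose beige pocket calculator 120 x 70 x 16 mm lying flat; origin at the centre of its underside.
- tape_roll: Bystander: loose brown roll of tape, 92 mm across, 45 mm tall, lying flat; origin at the centre of its underside.
- keepsake_box: Bystander: loose small wooden box 103 x 103 x 75 mm; origin at the centre of its underside.
- mug: Bystander: loose blue mug 80 mm across (plus a handle), 90 mm tall; origin at the centre of its underside.
- dock_seat (a point): Fixed point in the slot, 21 mm above the table: the carriage's top when latched down (28 mm when up, 10 mm at the bottom of its stroke). Each press to the bottom and release toggles up and latched; a press that stops above about 12 mm may change nothing. It pushes up with about 4 N when up, 6 N when latched and 10 N at the bottom, where a stop ends it.
There are look-alikes about, which are no part of the job. What is shaped like the cartridge but green is not meant. Leave any turquoise look-alike of the dock alone.

How it is judged:
On the way, in this order (a step that is already met when the one before it is completed fails the run):
1. the cartridge stands in the dock's slot (z of cartridge in the frame of dock below 0.035 m and horizontal distance between cartridge and dock below 0.005 m and angle between cartridge's own z axis and vertical below 0.1 rad), for 0.05 s.
2. it is pressed down through the click, to within about 2.5 mm of the bottom of the stroke (z of cartridge in the frame of dock below 0.0125 m and horizontal distance between cartridge and dock below 0.005 m and angle between cartridge's own z axis and vertical below 0.1 rad).
At the end, for the whole second after the job is handed in: The cartridge stands upright (within 0.1 rad) in the dock's slot (within 5 mm of its centre), latched down with its underside 18 to 24.5 mm above the dock's underside, at rest and let go (z of cartridge in the frame of dock between 0.018 and 0.0245 m and horizontal distance between cartridge and dock below 0.005 m and angle between cartridge's own z axis and vertical below 0.1 rad and linear speed of cartridge below 0.01 m/s); the robot touches nothing.
It fails at once if cartridge pressed onto the spring plate with more than 40 N (contact force between cartridge and plate_a_c0 above 40 N or contact force between cartridge and plate_b_c0 above 40 N).
It fails at once if the calculator is moved more than 30 mm (distance of calculator from where it was at the start of the episode above 0.03 m).
It fails at once if the tape roll is moved more than 30 mm (distance of tape_roll from where it was at the start of the episode above 0.03 m).
It fails at once if the keepsake box is moved more than 30 mm (distance of keepsake_box from where it was at the start of the episode above 0.03 m).
It fails at once if the mug is moved more than 30 mm (distance of mug from where it was at the start of the episode above 0.03 m).
It also fails if it takes over 61 s, if anything falls off the work surface, if the arm or the gripper's body presses on something with over 40 N, if the wrist force passes 120 N, or if a joint passes its speed limit or range.

## Working session

There is one attempt and no reset: what is moved stays moved. The work goes in short steps, Python scripts to look and compute and a tool call to move; the robot and the scene stay as the last step left them, time stands still between calls to the robot, and variables do not carry over. Pictures are saved under pics/ and viewed, about 8 in all and at most 12, crops included, and the job is handed in when it is done.

Besides the shell and the picture viewer there is one more tool, called as name(argument=value, ...) on one line, values as JSON. apply_moves: Moves the arm, as the interface text tells. Shifts and turns lie within -1 to 1; 1 stands for 100 cm of shift or 60 degrees of turn. Its arguments: {"type":"object","properties":{"slide":{"type":"array"},"yaw":{"type":"array"},"fingers":{"type":"array"},"grip_force":{"type":"number"}},"required":["slide","yaw","fingers"]}

```bash
mkdir -p pics; cat > h.py <<'E'
import numpy as np, cv2
from scipy.spatial.transform import Rotation as R
from cell import sensors, get_image, job, nets
def cam(n):
    d=get_image(n); a=np.array(d["attitude"],float)
    M=R.from_quat(a).as_matrix() if a.size==4 else a.reshape(3,3)
    return d["color"],np.array(d["K"]),np.array(d["position"]),M
def ray(K,M,uv): return M@np.linalg.inv(K)@np.array([uv[0],uv[1],1.0])
def atz(K,P,M,uv,z):
    r=ray(K,M,uv); return P+r*(z-P[2])/r[2]
def proj(K,P,M,X):
    c=K@(M.T@(np.atleast_2d(X)-P).T); return (c[:2]/c[2]).T
E
python3 - <<'E'
from h import *
print(sensors.state())
ims=[]
for n in("top","side"):
    c,K,P,M=cam(n); print(n,P,M.round(3).tolist(),K.tolist()); cv2.imwrite(f"pics/{n}0.png",c[...,::-1])
    for q in("cartridge","dock","stand","calculator","tape_roll","keepsake_box","mug"):
        for r in nets.masks_of(n,q)[:4]:
            ys,xs=np.nonzero(r["pixels"]); print(q,round(r["score"],2),r["box"],xs.mean().round(),ys.mean().round())
E
```

```text
{'time_s': 0.0, 'joint_pos': array([-1.29550948e+00,  2.07451948e-01,  1.54297677e+00,  5.67542985e-06,
        1.39350211e+00, -1.50459590e-01]), 'joint_velocities': array([-0.00095008, -0.00077253,  0.00018593,  0.00018302, -0.00113358,
       -0.00026625]), 'effort': array([ 8.77561906e-04, -3.83030534e+01, -2.91597319e+01, -3.11733374e-04,
        1.04302491e-02, -4.53058817e-07]), 'tcp_pos': array([ 0.23727666, -0.52291669,  0.23009681]), 'eef_rot': array([ 8.40534904e-01, -5.41756134e-01, -8.74774669e-04, -7.75592416e-04]), 'wrist_force': array([ 0.82722878,  0.6318198 , -0.19734477]), 'ft_torque': array([ 0.00676591,  0.03749924, -0.0235736 ]), 'opening': 1.0036507552764993}
top [ 0.47444337 -0.09541709  1.20799236] [[-0.029, -0.995, 0.1], [-1.0, 0.029, -0.009], [0.006, -0.1, -0.995]] [[489.7847815486095, 0.0, 274.14802354823775], [0.0, 489.7847815486095, 208.1860710812241], [0.0, 0.0, 1.0]]
cartridge 0.8 [153.3, 245.9, 17.7, 28.1] 161.0 260.0
cartridge 0.58 [131.2, 185.9, 24.7, 25.7] 142.0 199.0
dock 0.8 [379.7, 227.1, 55.9, 63.0] 408.0 259.0
stand 0.66 [152.6, 243.1, 26.1, 3
[... 489 characters left out ...]
0.035, 0.052], [-0.062, 0.644, -0.762], [-0.007, -0.764, -0.645]] [[428.53190875274674, 0.0, 282.73451419379745], [0.0, 428.53190875274674, 203.0412389116708], [0.0, 0.0, 1.0]]
cartridge 0.96 [305.3, 275.7, 35.6, 27.4] 324.0 288.0
cartridge 0.66 [230.6, 297.5, 36.1, 44.2] 248.0 321.0
dock 0.83 [289.1, 169.9, 58.0, 45.6] 319.0 190.0
dock 0.74 [304.8, 135.6, 45.6, 40.5] 325.0 152.0
stand 0.66 [299.6, 292.2, 45.2, 39.1] 321.0 312.0
calculator 0.68 [321.7, 242.4, 47.8, 29.1] 345.0 258.0
tape_roll 0.91 [198.0, 239.1, 40.2, 40.2] 218.0 258.0
tape_roll 0.33 [288.8, 165.4, 59.4, 49.0] 318.0 190.0
keepsake_box 0.85 [157.5, 267.4, 63.2, 64.6] 190.0 300.0
mug 0.65 [206.1, 168.1, 45.4, 46.6] 226.0 191.0
```

```bash
ls -la . pics
```

```text
.:
total 16
drwxr-xr-x  3 agent agent 4096 Dec  5 14:14 .
drwxr-xr-x 23 root  root  4096 Dec  5 14:14 ..
-rw-r--r--  1 agent agent  531 Dec  5 14:14 h.py
drwxr-xr-x  2 agent agent 4096 Dec  5 14:14 pics

pics:
total 680
drwxr-xr-x 2 agent agent   4096 Dec  5 14:14 .
drwxr-xr-x 3 agent agent   4096 Dec  5 14:14 ..
-rw-r--r-- 1 agent agent 401431 Dec  5 14:14 side0.png
-rw-r--r-- 1 agent agent 280647 Dec  5 14:14 top0.png
```

View pics/top0.png

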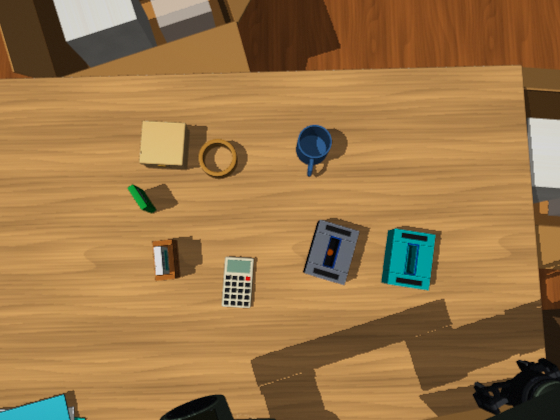

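View pics/side0.png

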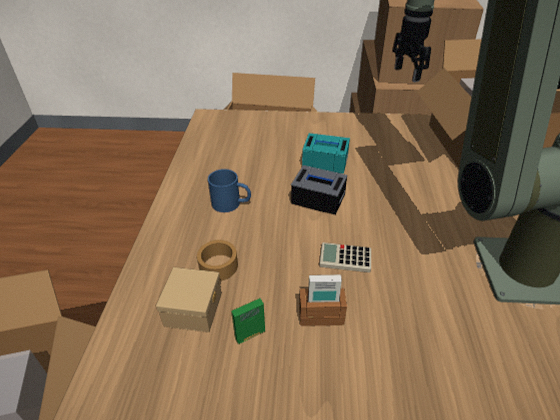

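The top view shows two candidates of each kind.
- **Cartridge:** the white one in the stand at (161,260), and a green one at (142,199). The white one matches the description.
- **Dock:** the black/grey one at (331,252), and a turquoise one at (409,259). The black one with the blue funnel matches.

I'll confirm both in one enlarged crop.

```bash
python3 - <<'E'
import cv2,numpy as np
a=cv2.imread("pics/top0.png");b=cv2.imread("pics/side0.png")
f=lambda i,x,y,w,h:cv2.resize(i[y:y+h,x:x+w],(400,300),interpolation=cv2.INTER_CUBIC)
cv2.imwrite("pics/crop1.png",np.vstack([np.hstack([f(a,135,230,64,48),f(a,291,212,80,72-12)]),np.hstack([f(b,284,265,80,60),f(b,280,160,80,60)])]))
E
```

```text
(no output)
```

View pics/crop1.png

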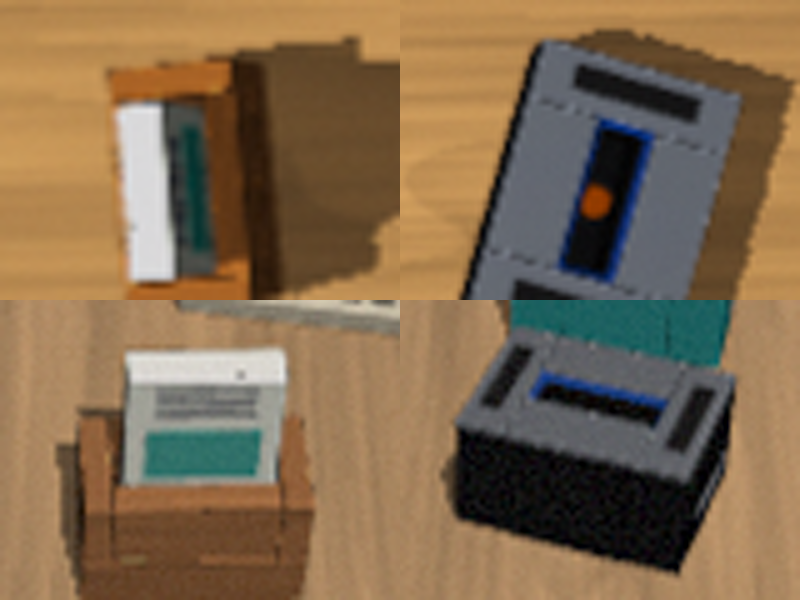

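Confirmed: top-left and bottom-left show the white cartridge with its teal label in the stand. Top-right and bottom-right show the black dock with its grey top and blue funnel. Next I'll compute rough poses from the corners.

```bash
python3 - <<'E'
from h import *
c,K,P,M=cam("top")
def s(n,pts,z):
    X=np.array([atz(K,P,M,p,z) for p in pts]); 
    e=np.diff(np.vstack([X,X[:1]]),axis=0)[:,:2]
    print(n,X.mean(0).round(4),np.linalg.norm(e,axis=1).round(4),np.degrees(np.arctan2(e[:,1],e[:,0])).round(1))
s("cart",[(135+x/6.25,230+y/6.25) for x,y in [(116,105),(164,100),(176,280),(130,282)]],.125)
s("funnel",[(291+x/5,212+y/5) for x,y in [(198,120),(252,132),(215,280),(162,266)]],.07)
s("docktop",[(317.5,220.3),(359,231),(346,283.5),(304.5,272)],.07)
c,K,P,M=cam("side")
s("cart side",[(284+x/5,265+(y-300)/5) for x,y in [(128,352),(284,350),(286,384),(126,382)]],.125)
s("funnel side",[(280+(x-400)/5,160+(y-300)/5) for x,y in [(542,374),(668,403),(657,427),(530,397)]],.07)
st=sensors.state(); print(R.from_quat(st["eef_rot"]).as_matrix().round(3))
c=cam("wrist")[0]; cv2.imwrite("pics/w0.png",c[...,::-1])
E
```

```text
cart [0.4744 0.1524 0.125 ] [0.0169 0.0631 0.0161 0.0622] [ -85.7 -176.6   90.8    4.2]
funnel [ 0.4829 -0.2372  0.07  ] [0.0256 0.0706 0.0253 0.0696] [-104.2  163.5   73.6  -16.2]
docktop [ 0.4836 -0.2359  0.07  ] [0.0996 0.1251 0.0989 0.1235] [-106.2  163.5   72.9  -16.2]
cart side [0.475  0.1567 0.125 ] [0.0608 0.0169 0.0613 0.015 ] [-175.8   90.2    2.3  -92.1]
funnel side [ 0.4814 -0.2311  0.07  ] [0.072  0.0225 0.0718 0.0222] [ 161.6   73.3  -18.6 -106.1]
[[ 0.413 -0.911 -0.   ]
 [-0.911 -0.413 -0.   ]
 [ 0.     0.    -1.   ]]
```

apply_moves(slide=[[-0.02,-0.0427,0],[-0.02,-0.0427,0],[-0.02,-0.0427,0],[-0.02,-0.0427,0],[-0.02,-0.0427,0],[-0.02,-0.0427,0],[-0.02,-0.0427,0],[-0.02,-0.0427,0]], yaw=[0,0,0,0,0,0,0,0], fingers=[1,1,1,1,1,1,1,1], grip_force=40)

```text
time_s: 1.75
tcp_pos: [0.4836, -0.2353, 0.2316]
eef_rot: [0.841, -0.542, 0.0, 0.0]
wrist_force: [0.0, -0.7, -1.2]
opening: 1.001
```

apply_moves(slide=[[0,0,0],[0,0,0],[0,0,0],[0,0,0],[0,0,0],[0,0,0],[0,0,0]], yaw=[0.1367,0.1367,0.1367,0.1367,0.1367,0,0], fingers=[1,1,1,1,1,1,1])

```text
time_s: 2.45
tcp_pos: [0.4825, -0.2369, 0.2313]
eef_rot: [-0.599, 0.801, -0.0, 0.0]
wrist_force: [-0.0, 0.3, 0.2]
opening: 1.003
```

```bash
python3 - <<'E'
from h import *
s=sensors.state(); print(s["tcp_pos"],s["joint_pos"].round(2),R.from_quat(s["eef_rot"]).as_matrix().round(3).tolist(),s["wrist_force"])
c,K,P,M=cam("wrist"); cv2.imwrite("pics/w1.png",c[...,::-1]); print(P,M.round(3).tolist(),K.tolist())
c=c.copy()
th=np.radians(-16.5);ax=np.array([np.cos(th),np.sin(th),0]);ay=np.array([-ax[1],ax[0],0]);o=np.array([.4825,-.236,.07])
p=proj(K,P,M,[o+a*.0365*ax+b*.0135*ay for a,b in((1,1),(1,-1),(-1,-1),(-1,1))]);print(p)
cv2.polylines(c,[p.round().astype(int)],True,(255,0,0),1)
cv2.imwrite("pics/w1o.png",c[...,::-1])
E
```

```text
[ 0.48250065 -0.23687393  0.23129575] [-0.62  0.13  1.63  0.    1.38  1.24] [[-0.283, -0.959, 0.0], [-0.959, 0.283, -0.0], [0.0, -0.0, -1.0]] [-0.02755018  0.26846304  0.1959262 ]
[ 0.55014735 -0.25725286  0.37350863] [[-0.282, -0.921, -0.268], [-0.959, 0.27, 0.079], [-0.001, 0.28, -0.96]] [[362.02231830875235, 0.0, 285.68815463693204], [0.0, 362.02231830875235, 210.36720897149704], [0.0, 0.0, 1.0]]
[[268.16848702 147.96919158]
 [300.64014108 148.04585359]
 [299.50342884 230.94135098]
 [269.09403012 230.87012145]]
```

View pics/w1o.png

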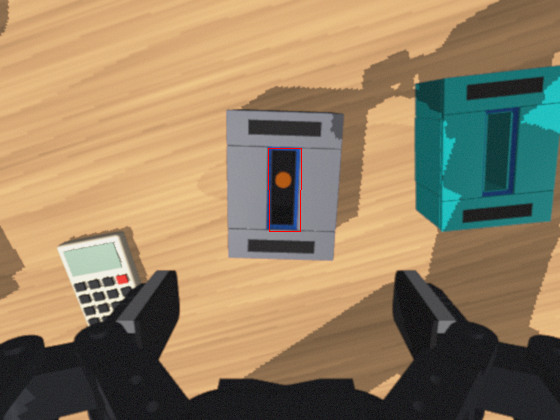

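The wrist view shows the dock slot at about (284,189), and the red overlay of my estimate lies on the blue funnel. I'll refine it by segmentation.

```bash
cat >> h.py <<'E'
def rectfit(mask,K,P,M,z):
    "min-area rectangle of a mask, mapped onto the plane z"
    cs=cv2.findContours(mask.astype(np.uint8),cv2.RETR_EXTERNAL,cv2.CHAIN_APPROX_NONE)[0]
    c=max(cs,key=cv2.contourArea)[:,0].astype(float)
    X=np.array([atz(K,P,M,p,z)[:2] for p in c])
    (o,wh,a)=cv2.minAreaRect((X*1e4).astype(np.float32)); o=np.array(o)/1e4; wh=np.array(wh)/1e4
    if wh[0]<wh[1]: wh=wh[::-1]; a+=90
    return o.round(4),wh.round(4),round((a+90)%180-90,2)
E
python3 - <<'E'
from h import *
c,K,P,M=cam("wrist"); i=c.astype(int); r,g,b=i[...,0],i[...,1],i[...,2]
w=np.zeros(r.shape,bool); w[130:250,250:320]=1
blue=(b>r+35)&(b>g+35)&w; print(blue.sum(),rectfit(cv2.morphologyEx((blue).astype(np.uint8),cv2.MORPH_CLOSE,np.ones((41,41))),K,P,M,.07))
w[:]=0; w[100:270,222:350]=1
grey=w&(abs(r-g)<18)&(b>g)&(b-r<40)&(r>60)
print(grey.sum(),rectfit(cv2.morphologyEx(grey.astype(np.uint8),cv2.MORPH_OPEN,np.ones((3,3))),K,P,M,.07))
cv2.imwrite("pics/m.png",np.hstack([blue,grey])[90:280]*255)
# near-vertical edge lines of funnel: dark/blue transitions
for v in (160,190,220): print(c[v,260:308].tolist()[::3])
E
```

```text
804 (array([ 0.4845, -0.2349]), array([0.0724, 0.027 ]), -18.28)
11969 (array([ 0.4847, -0.2351]), array([0.1287, 0.0944]), -18.22)
[[146, 147, 154], [144, 143, 151], [132, 133, 139], [36, 71, 137], [40, 37, 43], [30, 26, 31], [32, 28, 34], [30, 28, 32], [28, 28, 29], [30, 24, 29], [30, 34, 30], [26, 26, 23], [36, 67, 129], [71, 89, 141], [139, 139, 146], [139, 139, 147]]
[[143, 143, 150], [145, 145, 152], [119, 119, 130], [29, 57, 117], [24, 29, 29], [31, 29, 34], [26, 26, 31], [36, 35, 34], [31, 31, 30], [30, 24, 34], [28, 20, 24], [40, 35, 39], [35, 81, 165], [125, 127, 139], [141, 140, 149], [138, 139, 146]]
[[139, 140, 146], [143, 145, 153], [92, 97, 114], [35, 58, 107], [25, 28, 31], [29, 32, 31], [26, 26, 25], [22, 25, 28], [23, 17, 18], [25, 21, 26], [19, 22, 19], [40, 50, 86], [65, 93, 168], [141, 140, 146], [137, 139, 145], [136, 138, 145]][ WARN:0@1.522] global loadsave.cpp:1063 imwrite_ Unsupported depth image for selected encoder is fallbacked to CV_8U.
```

apply_moves(slide=[[-0.0465,0.0147,0],[-0.0465,0.0147,0],[-0.0465,0.0147,0],[-0.0465,0.0147,0],[-0.0465,0.0147,0],[-0.0465,0.0147,0],[-0.0465,0.0147,0],[-0.0465,0.0147,0]], yaw=[0,0,0,0,0,0,0,0], fingers=[1,1,1,1,1,1,1,1])

```text
time_s: 3.35
tcp_pos: [0.4759, 0.1552, 0.2316]
eef_rot: [-0.598, 0.801, -0.0, 0.0]
wrist_force: [0.9, 0.2, 0.1]
opening: 1.0
```

apply_moves(slide=[[0,0,0],[0,0,0],[0,0,0],[0,0,0],[0,0,0]], yaw=[-0.111,-0.111,-0.111,0,0], fingers=[1,1,1,1,1])

```text
time_s: 3.85
tcp_pos: [0.4762, 0.1532, 0.2313]
eef_rot: [0.727, -0.687, 0.0, -0.0]
wrist_force: [-0.5, 0.7, -0.0]
opening: 0.995
```

```bash
python3 - <<'E'
from h import *
s=sensors.state(); print(s["tcp_pos"],s["joint_pos"].round(2),R.from_quat(s["eef_rot"]).as_matrix().round(3).tolist())
c,K,P,M=cam("wrist"); c=c.copy(); print(P)
th=np.radians(3.5);ax=np.array([np.cos(th),np.sin(th),0]);ay=np.array([-ax[1],ax[0],0]);o=np.array([.4747,.153,.125])
p=proj(K,P,M,[o+a*.031*ax+b*.008*ay for a,b in((1,1),(1,-1),(-1,-1),(-1,1))]);print(p)
for m in nets.masks_of("wrist","cartridge"): print(m["score"],m["box"])
i=c.astype(int); w=np.zeros(c.shape[:2],bool); a,b=p.min(0).astype(int)-25; e,f=p.max(0).astype(int)+25; w[max(b,0):f,max(a,0):e]=1
white=w&(i.min(2)>200)&(i.max(2)-i.min(2)<25); print(white.sum(),rectfit(white,K,P,M,.125))
cv2.polylines(c,[p.round().astype(int)],True,(255,0,0),1)
cv2.imwrite("pics/w2o.png",c[...,::-1])
E
```

```text
[0.47618829 0.15320013 0.23130251] [ 0.14  0.05  1.72 -0.    1.37  1.65] [[0.057, -0.998, 0.0], [-0.998, -0.057, -0.0], [0.0, -0.0, -1.0]]
[0.54661439 0.15692087 0.37350571]
[[273.83973025 166.89037895]
 [297.00260763 166.82966463]
 [296.50090572 250.25146097]
 [274.83872463 250.30094809]]
0.83 [271.5, 150.2, 20.8, 94.6]
0.8 [208.3, 0.0, 46.4, 51.7]
1624 (array([0.4766, 0.1553]), array([0.0595, 0.0144]), 4.39)
```

View pics/w2o.png

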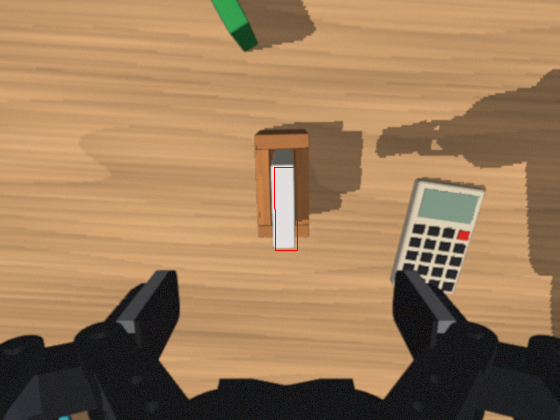

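The wrist view shows the cartridge top at about (283,207), 2 mm off my first estimate and matching in size. I'll correct for that and descend.

apply_moves(slide=[[-0.0021,-0.0005,0.02],[0,0,0.03],[0,0,0.03],[0,0,0.03],[0,0,0.0153],[0,0,0.01],[0,0,0]], yaw=[-0.018,0,0,0,0,0,0], fingers=[1,1,1,1,1,1,1])

```text
time_s: 4.65
tcp_pos: [0.4755, 0.155, 0.0947]
eef_rot: [0.734, -0.679, -0.001, 0.001]
wrist_force: [0.2, -0.4, -0.2]
opening: 1.0
```

apply_moves(slide=[[0,0,0],[0,0,0],[0,0,0],[0,0,0],[0,0,0],[0,0,0],[0,0,0],[0,0,0]], yaw=[0,0,0,0,0,0,0,0], fingers=[0,0,0,0,0,0,0,0], grip_force=40)

```text
time_s: 5.45
tcp_pos: [0.4771, 0.1554, 0.0966]
eef_rot: [0.734, -0.679, 0.0, -0.0]
wrist_force: [-0.5, -0.1, 4.4]
opening: 0.178
```

apply_moves(slide=[[0,0,-0.01],[0,0,-0.02],[0,0,-0.03],[0,0,-0.03],[0,0,0]], yaw=[0,0,0,0,0], fingers=[0,0,0,0,0])

```text
time_s: 5.95
tcp_pos: [0.4795, 0.1559, 0.1905]
eef_rot: [0.734, -0.679, 0.003, -0.003]
wrist_force: [1.0, -0.2, -0.3]
opening: 0.181
```

```bash
python3 - <<'E'
from h import *
s=sensors.state(); p=s["tcp_pos"]; E=R.from_quat(s["eef_rot"]).as_matrix(); print(p,E.round(3).tolist(),s["wrist_force"],s["opening"])
x=E[:,0]; print("ang",np.degrees(np.arctan2(x[1],x[0])))
d=np.array([.4846,-.2350,p[2]])-p; print("tool shift",E.T@d, np.linalg.norm(d))
a=cam("wrist")[0];b=cam("side")[0]
cv2.imwrite("pics/g.png",np.hstack([a[100:400,80:480],cv2.resize(b[190:340,230:430],(400,300))])[...,::-1])
E
```

```text
[0.47952916 0.15589796 0.19054629] [[0.078, -0.997, 0.009], [-0.997, -0.078, 0.001], [-0.001, -0.009, -1.0]] [ 0.95345171 -0.23350065 -0.28342695] 0.18143622981678073
ang -85.54309732589424
tool shift [ 0.39010988  0.02531766 -0.0004752 ] 0.3909308451034923
```

View pics/g.png

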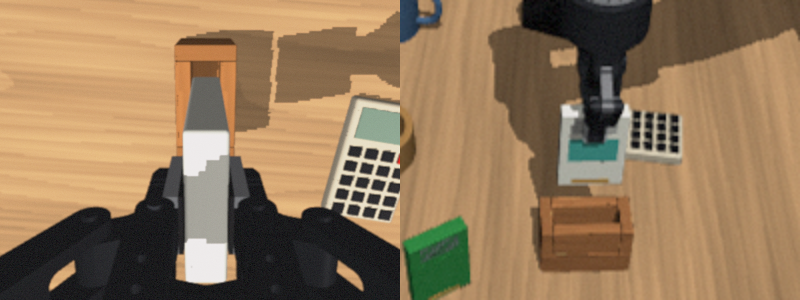

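The cartridge is gripped and clear of the stand: the side view shows it hanging upright above the empty stand. Carrying it to the dock.

apply_moves(slide=[[0.03,0.002,0],[0.045,0.003,0],[0.045,0.003,0],[0.045,0.003,0],[0.045,0.003,0],[0.045,0.003,0],[0.045,0.003,0],[0.045,0.003,0],[0.03,0.002,0],[0.015,0.001,0]], yaw=[0,0,0,0,0,0,0,0,0,0], fingers=[0,0,0,0,0,0,0,0,0,0])

```text
time_s: 7.05
tcp_pos: [0.4792, -0.2372, 0.1836]
eef_rot: [0.733, -0.68, -0.002, 0.0]
wrist_force: [-0.3, 0.3, -0.7]
opening: 0.177
```

apply_moves(slide=[[0,0,0],[0,0,0],[0,0,0],[0,0,0],[0,0,0],[0,0,0],[0,0,0]], yaw=[0.095,0.095,0.095,0.095,0,0,0], fingers=[0,0,0,0,0,0,0])

```text
time_s: 7.75
tcp_pos: [0.4806, -0.2348, 0.1853]
eef_rot: [-0.586, 0.81, 0.001, -0.0]
wrist_force: [0.5, -0.4, -1.0]
opening: 0.178
```

```bash
python3 - <<'E'
from h import *
s=sensors.state(); p=s["tcp_pos"]; E=R.from_quat(s["eef_rot"]).as_matrix(); print(p,E.round(4).tolist(),s["wrist_force"],s["opening"])
x=E[:,0]; print("ang",np.degrees(np.arctan2(x[1],x[0])))
d=np.array([.4846,-.2350,p[2]])-p; print("tool shift",E.T@d)
c,K,P,M=cam("wrist"); c=c.copy()
def box(o,th,a,b,col):
    ax=np.array([np.cos(th),np.sin(th),0]);ay=np.array([-ax[1],ax[0],0])
    q=proj(K,P,M,[o+u*a*ax+v*b*ay for u,v in((1,1),(1,-1),(-1,-1),(-1,1))]); print(q.round(1).tolist()); cv2.polylines(c,[q.round().astype(int)],True,col,1)
t=np.radians(-18.2)
box(np.array([.4846,-.235,.07]),t,.065,.048,(255,0,0))
box(np.array([p[0],p[1],p[2]+.0284]),np.arctan2(x[1],x[0])+np.pi/2,.031,.008,(255,0,255))
box(np.array([p[0],p[1],p[2]+.0284-.095]),np.arctan2(x[1],x[0])+np.pi/2,.031,.008,(0,255,0))
cv2.imwrite("pics/h.png",cv2.resize(c[90:420,180:400],None,fx=1.8,fy=1.8,interpolation=cv2.INTER_CUBIC)[...,::-1])
E
```

```text
[ 0.48058885 -0.23476077  0.18533766] [[-0.313, -0.9497, -0.001], [-0.9497, 0.313, 0.0009], [-0.0006, 0.0013, -1.0]] [ 0.46839348 -0.42569237 -1.00749188] 0.17844354236014406
ang -108.24196347823707
tool shift [-1.02840529e-03 -3.88444059e-03 -4.35040104e-06]
[[213.6, 107.3], [354.0, 107.4], [345.1, 279.6], [222.8, 279.5]]
[[260.3, 229.3], [308.5, 229.3], [305.4, 383.3], [263.3, 383.3]]
[[271.5, 175.4], [298.8, 175.5], [297.7, 272.2], [272.4, 272.2]]
```

View pics/h.png

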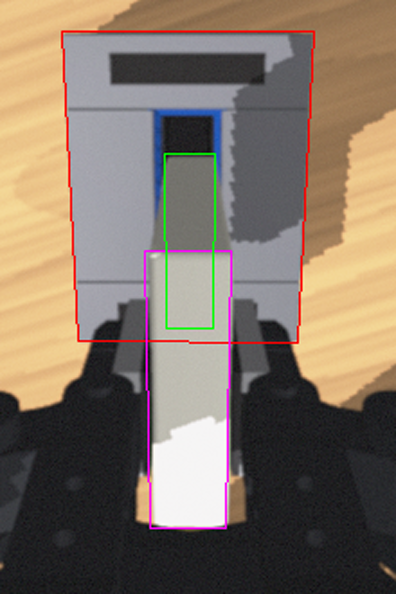

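Overlays agree: the red outline lies on the dock top, and the magenta and green outlines lie on the cartridge's top and foot. I'll shift by (-1, -4) mm and lower to just above the mouth, then into it slowly.

apply_moves(slide=[[-0.001,-0.0039,0],[0,0,0.012],[0,0,0.015],[0,0,0.012],[0,0,0.004],[0,0,0],[0,0,0]], yaw=[0,0,0,0,0,0,0], fingers=[0,0,0,0,0,0,0])

```text
time_s: 8.5
tcp_pos: [0.4852, -0.236, 0.1432]
eef_rot: [-0.585, 0.811, -0.0, 0.0]
wrist_force: [-0.7, 0.0, -0.5]
opening: 0.182
```

apply_moves(slide=[[0,0,0.005],[0,0,0.005],[0,0,0.005],[0,0,0.005],[0,0,0.005],[0,0,0]], yaw=[0,0,0,0,0,0], fingers=[0,0,0,0,0,0])

```text
time_s: 9.1
tcp_pos: [0.4842, -0.2353, 0.1169]
eef_rot: [-0.585, 0.811, 0.001, -0.0]
wrist_force: [-0.5, 0.4, -2.3]
opening: 0.178
```

apply_moves(slide=[[0,0,0.005],[0,0,0.005],[0,0,0.005],[0,0,0.003],[0,0,0],[0,0,0]], yaw=[0,0,0,0,0,0], fingers=[0,0,0,0,0,0])

```text
time_s: 9.7
tcp_pos: [0.4849, -0.2358, 0.0999]
eef_rot: [-0.585, 0.811, 0.0, -0.0]
wrist_force: [0.8, 0.2, -1.1]
opening: 0.178
```

apply_moves(slide=[[0,0,0.002],[0,0,0.002],[0,0,0.002],[0,0,0],[0,0,0]], yaw=[0,0,0,0,0], fingers=[0,0,0,0,0])

```text
time_s: 10.2
tcp_pos: [0.485, -0.2359, 0.0942]
eef_rot: [-0.585, 0.811, -0.0, 0.0]
wrist_force: [-0.8, -0.0, 0.4]
opening: 0.18
```

apply_moves(slide=[[0,0,0.002],[0,0,0],[0,0,0]], yaw=[0,0,0], fingers=[0,0,0])

```text
time_s: 10.5
tcp_pos: [0.4851, -0.2359, 0.0923]
eef_rot: [-0.585, 0.811, -0.0, 0.0]
wrist_force: [-0.2, 0.1, 2.8]
opening: 0.177
```

apply_moves(slide=[[0,0,0.002],[0,0,0],[0,0,0]], yaw=[0,0,0], fingers=[0,0,0])

```text
time_s: 10.8
tcp_pos: [0.4851, -0.2359, 0.0901]
eef_rot: [-0.585, 0.811, -0.0, 0.0]
wrist_force: [-0.6, -0.5, 3.1]
opening: 0.183
```

apply_moves(slide=[[0,0,0.002],[0,0,0],[0,0,0]], yaw=[0,0,0], fingers=[0,0,0])

```text
time_s: 11.1
tcp_pos: [0.4851, -0.2359, 0.0881]
eef_rot: [-0.585, 0.811, -0.0, 0.0]
wrist_force: [0.6, -0.1, 3.3]
opening: 0.183
```

The force has risen to about 3 N since the foot reached about 28 mm, so the carriage was up. The first click should therefore latch. I'll press on slowly.

apply_moves(slide=[[0,0,0.002],[0,0,0.002],[0,0,0.002],[0,0,0.002],[0,0,0],[0,0,0]], yaw=[0,0,0,0,0,0], fingers=[0,0,0,0,0,0])

```text
time_s: 11.7
tcp_pos: [0.4852, -0.2359, 0.0806]
eef_rot: [-0.585, 0.811, -0.0, 0.0]
wrist_force: [-0.8, 0.1, 7.6]
opening: 0.178
```

apply_moves(slide=[[0,0,0.001],[0,0,0.001],[0,0,0],[0,0,0]], yaw=[0,0,0,0], fingers=[0,0,0,0])

```text
time_s: 12.1
tcp_pos: [0.4852, -0.236, 0.0788]
eef_rot: [-0.585, 0.811, -0.0, 0.0]
wrist_force: [-1.2, 0.7, 8.6]
opening: 0.183
```

apply_moves(slide=[[0,0,0.001],[0,0,0],[0,0,0]], yaw=[0,0,0], fingers=[0,0,0])

```text
time_s: 12.4
tcp_pos: [0.4852, -0.2359, 0.0778]
eef_rot: [-0.585, 0.811, -0.0, 0.0]
wrist_force: [-1.2, 1.9, 8.5]
opening: 0.182
```

apply_moves(slide=[[0,0,0.0005],[0,0,0],[0,0,0]], yaw=[0,0,0], fingers=[0,0,0])

```text
time_s: 12.7
tcp_pos: [0.4852, -0.236, 0.0774]
eef_rot: [-0.585, 0.811, -0.0, 0.0]
wrist_force: [-1.2, 1.4, 8.8]
opening: 0.179
```

apply_moves(slide=[[0,0,0.0005],[0,0,0],[0,0,0]], yaw=[0,0,0], fingers=[0,0,0])

```text
time_s: 13.0
tcp_pos: [0.4852, -0.236, 0.077]
eef_rot: [-0.585, 0.811, -0.0, 0.0]
wrist_force: [-1.5, 0.9, 8.9]
opening: 0.179
```

apply_moves(slide=[[0,0,0.0005],[0,0,0],[0,0,0]], yaw=[0,0,0], fingers=[0,0,0])

```text
time_s: 13.3
tcp_pos: [0.4852, -0.236, 0.0765]
eef_rot: [-0.585, 0.811, -0.0, 0.0]
wrist_force: [-1.5, 1.3, 10.2]
opening: 0.178
```

At the stop: the foot is at about 10 mm, where the force starts to rise. Now I'll ease up and feel whether the plate stops following at 21 mm (latched) or 28 mm (up).

apply_moves(slide=[[0,0,-0.002],[0,0,-0.002],[0,0,-0.002],[0,0,-0.002],[0,0,-0.001],[0,0,0],[0,0,0]], yaw=[0,0,0,0,0,0,0], fingers=[0,0,0,0,0,0,0])

```text
time_s: 14.0
tcp_pos: [0.4851, -0.2359, 0.0847]
eef_rot: [-0.585, 0.811, -0.0, 0.0]
wrist_force: [-1.2, 0.5, 5.5]
opening: 0.18
```

apply_moves(slide=[[0,0,-0.002],[0,0,-0.001],[0,0,0],[0,0,0]], yaw=[0,0,0,0], fingers=[0,0,0,0])

```text
time_s: 14.4
tcp_pos: [0.485, -0.2358, 0.0873]
eef_rot: [-0.585, 0.811, -0.0, 0.0]
wrist_force: [1.3, -0.6, 2.3]
opening: 0.179
```

apply_moves(slide=[[0,0,-0.001],[0,0,0],[0,0,0]], yaw=[0,0,0], fingers=[0,0,0])

```text
time_s: 14.7
tcp_pos: [0.4841, -0.2352, 0.0878]
eef_rot: [-0.585, 0.811, 0.001, -0.0]
wrist_force: [-0.5, 0.5, -1.0]
opening: 0.183
```

apply_moves(slide=[[0,0,-0.001],[0,0,0],[0,0,0]], yaw=[0,0,0], fingers=[0,0,0])

```text
time_s: 15.0
tcp_pos: [0.4847, -0.2356, 0.0893]
eef_rot: [-0.585, 0.811, 0.0, -0.0]
wrist_force: [0.4, 0.3, -0.9]
opening: 0.179
```

The force fell to the bare weight (-1 N) with the foot at about 21 mm, so it is latched. Lower 1 mm, let go, rise, then check.

apply_moves(slide=[[0,0,0.001],[0,0,0],[0,0,0],[0,0,0],[0,0,0],[0,0,0],[0,0,0]], yaw=[0,0,0,0,0,0,0], fingers=[0,0,0.3,0.6,1,1,1])

```text
time_s: 15.7
tcp_pos: [0.4849, -0.2358, 0.0886]
eef_rot: [-0.585, 0.811, -0.0, 0.0]
wrist_force: [-0.1, -0.0, -0.6]
opening: 0.957
```

apply_moves(slide=[[0,0,-0.005],[0,0,-0.015],[0,0,-0.03],[0,0,-0.04],[0,0,-0.04],[0,0,-0.01],[0,0,0],[0,0,0]], yaw=[0,0,0,0,0,0,0,0], fingers=[1,1,1,1,1,1,1,1])

```text
time_s: 16.5
tcp_pos: [0.4842, -0.2353, 0.2274]
eef_rot: [-0.585, 0.811, 0.001, -0.0]
wrist_force: [-0.2, -0.0, -0.4]
opening: 0.995
```

```bash
python3 - <<'E'
from h import *
s=sensors.state(); print(s["tcp_pos"],s["wrist_force"],s["opening"])
t=np.radians(-18.2);ax=np.array([np.cos(t),np.sin(t),0]);ay=np.array([-ax[1],ax[0],0])
out=[]
for n,(w,h) in (("side",(80,60)),("wrist",(200,150))):
    c,K,P,M=cam(n); F=6 if n=="side" else 2.4
    ctr=proj(K,P,M,np.array([.4846,-.2352,.1]))[0]; x0,y0=(ctr-np.array([w,h])/2).round().astype(int)
    x0=max(x0,0);y0=max(y0,0); cr=c[y0:y0+h,x0:x0+w].copy(); im=cv2.resize(cr,None,fx=F,fy=F,interpolation=cv2.INTER_CUBIC)
    for z,col in((.116,(255,0,0)),(.123,(0,255,0))):
        q=(proj(K,P,M,[np.array([.4846,-.2352,z])+u*.031*ax+v*.008*ay for u,v in((1,1),(1,-1),(-1,-1),(-1,1))])-[x0,y0]+.5)*F
        cv2.polylines(im,[q.round().astype(int)],True,col,1)
    out.append(im[:360,:480] if im.shape[0]>=360 else np.pad(im,((0,360-im.shape[0]),(0,0),(0,0))))
    if n=="wrist":
        i=c.astype(int); m=(i.min(2)>150)&(i.max(2)-i.min(2)<25)
        g=np.zeros_like(m); g[y0:y0+h,x0:x0+w]=1
        mm=nets.masks_of("wrist","cartridge")
        for r in mm[:2]: print(r["score"],r["box"])
cv2.imwrite("pics/f.png",cv2.resize(np.hstack(out),(800,300))[...,::-1])
E
```

```text
[ 0.48419152 -0.23528624  0.22739533] [-0.2291576  -0.02972652 -0.35921286] 0.9951485478942971
0.73 [272.4, 152.1, 26.0, 91.2]
```

View pics/f.png

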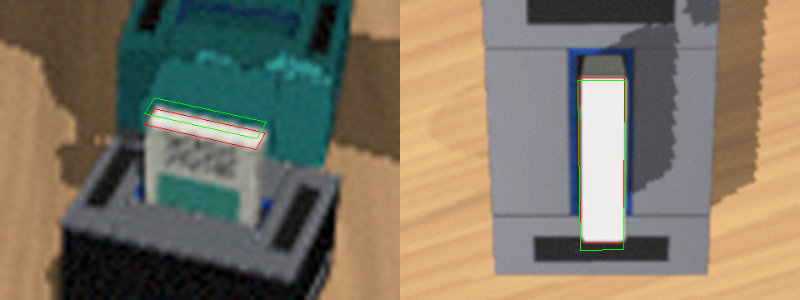

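In both views the cartridge's top face lies on the red outline (116 mm, latched) and below the green one (123 mm, up). It is upright, centred and free of the gripper, so I'm handing in.

```bash
python3 -c "
from cell import job; print(job.close_job())"
```

```text
the job is handed in; nothing more can be done
None
```

The white cartridge is in the black dock, latched down and let go, and the job was handed in at about 16.6 s of the 61 s allowed. No verdict was reported.

- **Press:** The carriage was up at the start; its spring began pushing back at about 28 mm. I pressed once to the stop, with the underside at about 10 mm. The highest wrist force read was 10 N, well under the 40 N limit.
- **Latch check by feel:** Easing back up, the spring force vanished at about 21 mm, which is the latched height.
- **Final pictures:** In the side and wrist views the top face matches the 116 mm latched outline and not the 123 mm one. The cartridge is upright and centred in the slot, and the gripper is open and well above it.
- **Disagreements:** The first top and side estimates were 2–5 mm (dock angle about 2°) off the closer wrist view, so I used the wrist values. No check failed.
- **Not checked:** I did not re-measure the loose objects and look-alikes at the end. The arm touched nothing but the cartridge, as far as the readings and pictures showed.

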